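# Unlock, spin and park a salad spinner with a fingertip

### The job

Spin the salad: with closed fingertips push the lock slide on the spinner's lid fully outward, then run the finger cup on the lid's wheel round two full turns clockwise (seen from above). Bring the cup back to where it started, straight across from the lock, and push the lock slide fully home so that its bolt holds the wheel. Only push: do not lift or tip the spinner or shove it along the worktop, and leave everything else where it stands.

Things in the scene. Friction and masses are not known exactly. Their poses are not given: they have to be found in the camera images.
- spinner: salad spinner standing loose on the worktop: steel bowl 150 mm high with a white lid 242 mm across, about 2 kg with its load; a sideways push of more than about 8 N at the lid tips or slides it. Origin at the centre of its underside, z up. The flat top of the lid is at z = 154 mm. The lock slide sits on the lid on the spinner's own +y side; the finger cup is parked on the opposite, -y side.
- lid_centre (a point): centre of the lid's flat top (154 mm above the worktop), on the vertical axis about which the wheel turns; its axes are those of the spinner
- finger_cup (a point): centre of the open mouth (rim height 188 mm above the worktop) of the round finger cup that stands on the wheel, 42 mm from the wheel's axis; inside diameter 42 mm, outside 49 mm, 22 mm deep (cup floor at 166 mm). The wheel is a white disc 134 mm across with its top at 164 mm and a hub cap up to 172 mm. Turns with the wheel.
- crank (a joint): angle of the wheel in rad: 0 at the start (cup parked on the side opposite the lock), grows clockwise seen from above and keeps counting, 12.57 after two full turns. Light to turn (under 1 N at the cup) and stays where it is left. Blocked while the bolt is in.
- lock_tab (a point): middle of the top edge of the upright thumb tab of the lock slide: 32 mm wide along the rim, 7 mm thick radially, from 158 up to 186 mm above the worktop. Its y axis points radially outward, the direction that releases. Locked it stands 97 mm from the lid's centre, released 115 mm. A 9 mm thick bolt runs from its foot towards the wheel at 160 mm height, and when locked sits between two flared lugs on the wheel's edge (top of the lugs 164 mm; mouth 23 mm wide, throat 12 mm).
- lock (a joint): travel of the lock slide in m: 0 fully home (locked), 0.018 fully out (released, end stop). Slides with about 2 N and stays where it is left. It goes home only with the wheel within about 0.1 rad of its parked angle (the flared lugs then centre it).
- tomato: bystander: tomato 74 mm across, origin at its underside
- lemon: bystander: lemon 71 x 53 x 51 mm, origin at its underside
- tongs: bystander: steel tongs lying flat, 336 mm long, 38 mm high
- mug: bystander: white mug 94 mm high
- peeler: bystander: peeler lying flat, 170 mm long
- vinegar: bystander: white vinegar bottle 200 mm high, behind the spinner

How it is judged:
By the outcome, as a careful person would: the job done as asked, in the order asked, and still so for the second after the job is handed in, with the robot touching nothing.
It also fails if it takes over 72 s, if anything falls off the work surface, if the arm or the gripper's body presses on something with over 40 N, if the wrist force passes 120 N, or if a joint passes its speed limit or range.

### The arm

A 6-joint arm with a two-finger parallel gripper is mounted at the origin on a cart in front of the work surface, level with it; the furniture and walls round the work are solid. World frame = base frame: x ahead of the robot, y to its left, z up, the work surface at z = 0. Lengths are in mm, angles in rad, forces in N, time in s.
With the tool pointing down it reaches from about 350 to 925 mm from the base axis. Payload 6.4 kg.
Tool frame: the origin (TCP) lies between the finger pads; the fingertips stand 22 mm ahead of it and the grasp point (between the pads) lies 3 mm ahead of it; z points along the fingers, y is the direction in which the jaws open and shut (so a half turn about z gives the same grasp; the last joint's range is limited). The gripper opens to 94 mm and grips with 3 to 60 N. Pads are 16 mm wide; open, the fingers measure 119 mm over their backs; the gripper's body (75 mm by 177 mm) begins 78 mm behind the grasp point.
Start: joints at [1.169, 0.245, 1.558, -0, 1.339, -0.174], TCP at [146.789, 633.22, 227.455] pointing down, gripper open.
Joint ranges: [-3.13, 3.13], [-1.02, 2.26], [0.13, 2.54], [-0.95, 4.09], [0.21, 2.88], [-2.74, 2.74]. Speed limits (rad/s): [2.57, 2.57, 3.14, 3.14, 3.14, 3.14].

### API

Orientations are given as a 3x3 rotation matrix whose columns are the frame's x, y, z axes.
In Python, from plant import readout, optics, order gives the robot as it stands.
- The arm moves only by the tool jog_arm, never from a script. Its argument "moves" is a list of rows, each a list of 3 entries, a list of its own where there are three numbers: the finger opening in m, from 0 to 0.094, then the shift along the tool's x, y, z in m, then the turn, a rotation vector about the tool's x, y, z in rad. In form: [[fingers, [dx, dy, dz], [ax, ay, az]], ...]. A call has 1 to 20 rows; each row shifts and turns the commanded pose from where the row before left it, along the tool's axes as they then stand; what a row does not reach is not made up. A row lasts 1/10 s, in which the tool goes at most 50 mm and 8.59 degrees, less where a joint would pass 70% of its speed; a pose out of reach is approached as far as the arm can. A call is refused whole if a number of a shift passes 0.05 or a number of a turn 0.15, either way. A call with a gripper value outside its range is refused whole. The fingers move at their own pace and stop on an object; "force" is the grip in N (left out, the last holds). Time passes only in rows, so rows that do not move let the fingers close. It gives the time, the measured TCP pose, the force and the opening at its end, in the units of the state.
- readout.get_state(): the state, without advancing time (a new reading comes with each control period).
- optics.snapshot(name): name is "scene" or "top" or "wrist"; returns a dict with "pixels" (400x640x3 uint8, red, green, blue), "intrinsics" (3x3 intrinsics, pixels), "rvec" (rotation vector, rad) and "tvec" (3), from world to camera coordinates, as OpenCV has them. Camera axes: x right, y down, z forward; pixel columns grow to the right and rows downward; lengths in mm; the calibration is good to about 2 mm. A picture is of the moment at which its call begins. There is no depth.
- order.sign_off(): hands the job in, once; it reports no verdict.
The state is a dict: "t": time; "qpos": joint angles; "joint_velocities": joint speeds; "joint_efforts": joint torques, N m; "tool_pos": TCP position; "orientation": TCP orientation; "wrist_force": force on the tool from outside, world axes, zero at the start; "moment": the same for the moment, N m; "grip_width": finger opening in mm.
Only numpy, scipy, OpenCV 4.12 (cv2) and the standard library are available. Lean on these libraries where they do the work, as an engineer would, in place of code of your own. Each camera call takes 0.05 s, during which the arm holds its last target. There are 200 camera calls.

## Working session

There is one attempt and no reset: what is moved stays moved. The work goes in short steps, Python scripts to look and compute and a tool call to move; the robot and the scene stay as the last step left them, time stands still between calls to the robot, and variables do not carry over. Pictures are saved under pics/ and viewed, about 8 in all and at most 12, crops included, and the job is handed in when it is done.

Besides the shell and the picture viewer there is one more tool, called after "Request:" in YAML: its name, and indented under it one key for each argument. jog_arm: Moves the arm, as the interface text tells. Its arguments: {"type":"object","properties":{"moves":{"type":"array","items":{"type":"array"}},"force":{"type":"number"}},"required":["moves"]}

```bash
mkdir -p pics; ls; python3 - <<'E'
from plant import readout, optics
import cv2,pickle
print(readout.get_state())
for n in("scene","top"):
    s=optics.snapshot(n); pickle.dump(s,open(f"pics/{n}0.pkl","wb"))
    cv2.imwrite(f"pics/{n}0.png",s["pixels"][:,:,::-1]); print(n,s["intrinsics"],s["rvec"],s["tvec"])
E
```

```text
pics
{'t': 0.0, 'qpos': array([ 1.16890456e+00,  2.45776874e-01,  1.55901835e+00, -2.24040148e-05,
        1.33869055e+00, -1.74020559e-01]), 'joint_velocities': array([-0.00025674,  0.00079466, -0.00124624,  0.0002796 ,  0.00141339,
        0.00142668]), 'joint_efforts': array([ 1.58535862e-03, -4.15830874e+01, -3.14604485e+01,  6.85845455e-02,
        3.32562660e-02, -1.46704574e-04]), 'tool_pos': array([146.56351207, 632.68239419, 226.36678657]), 'orientation': array([[-9.74150563e-01,  2.25898563e-01, -7.20446127e-04],
       [ 2.25899505e-01,  9.74149038e-01, -1.75080783e-03],
       [ 3.06316929e-04, -1.86829885e-03, -9.99998208e-01]]), 'wrist_force': array([ 0.26481467,  0.36740939, -0.41731351]), 'moment': array([0.00851624, 0.03439578, 0.00822017]), 'grip_width': 93.90233312945112}
scene [[496.39496489   0.         323.70286854]
 [  0.         496.39496489 200.21220036]
 [  0.           0.           1.        ]] [ 0.31286021  2.59307411 -1.53867926] [ 539.07858892   85.09749676 1855.61130633]
top [[465.14652865   0.         322.36158318]
 [  0.         465.14652865 197.3491963 ]
 [  0.           0.           1.        ]] [ 2.09609047 -1.40965084  0.52375713] [-251.77455475  474.17152618 1097.26070755]
```

View pics/top0.png

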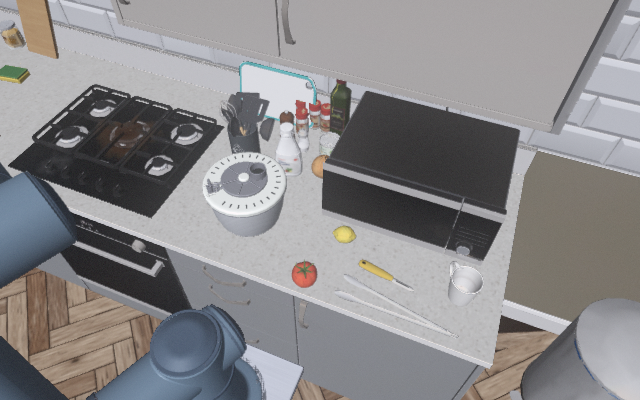

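View pics/scene0.png

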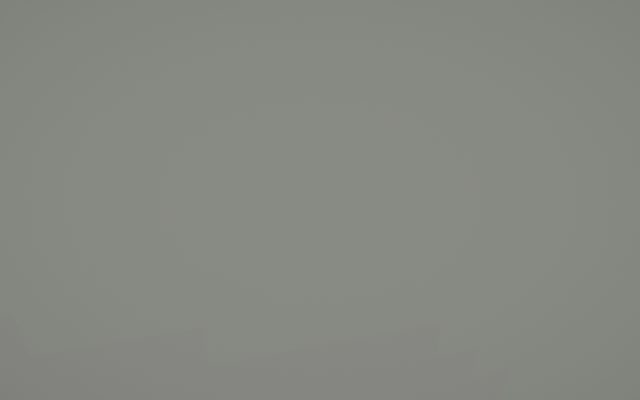

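The top view shows the spinner at about (245,185), with a vinegar bottle behind it at (288,150). The scene camera is blocked and shows only grey. Next I'll enlarge the lid and check the wrist camera.

```bash
cat > h.py <<'E'
import numpy as np,cv2,pickle
def cam(s):
    R=cv2.Rodrigues(np.array(s["rvec"],float))[0]; t=np.array(s["tvec"],float).ravel(); return np.array(s["intrinsics"]),R,t
def ray(s,uv,z):
    K,R,t=cam(s); d=R.T@np.linalg.solve(K,np.array([uv[0],uv[1],1.])); c=-R.T@t
    return c+d*(z-c[2])/d[2]
def proj(s,P):
    K,R,t=cam(s); p=K@(R@np.array(P,float)+t); return p[:2]/p[2]
E
python3 - <<'E'
from h import *
from plant import optics
s=pickle.load(open("pics/top0.pkl","rb")); im=s["pixels"][:,:,::-1]
a=cv2.resize(im[135:245,190:310],None,fx=5,fy=5,interpolation=cv2.INTER_CUBIC)
cv2.imwrite("pics/lid.png",a)
w=optics.snapshot("wrist");pickle.dump(w,open("pics/w0.pkl","wb"));cv2.imwrite("pics/w0.png",w["pixels"][:,:,::-1])
K,R,t=cam(w);print(-R.T@t,R); K,R,t=cam(s);print(-R.T@t)
print(ray(s,(245,183),154))
# lid: white mask
hsv=cv2.cvtColor(im,cv2.COLOR_BGR2HSV); m=((hsv[:,:,1]<40)&(hsv[:,:,2]>215)).astype(np.uint8)
c,_=cv2.findContours(m[135:245,190:310],cv2.RETR_EXTERNAL,cv2.CHAIN_APPROX_NONE)
for k in c:
    if len(k)>60: print(len(k),cv2.boundingRect(k))
E
```

```text
[ 77.50210798 649.21613172 383.98872577] [[ 0.22713556  0.97385547 -0.00386803]
 [ 0.94434395 -0.21927852  0.24521711]
 [ 0.23795785 -0.05935027 -0.96946047]]
[-222.40522504 -343.97326377 1150.83814356]
[513.4584422  174.45719507 154.        ]
238 (13, 18, 81, 63)
86 (86, 0, 20, 28)
```

View pics/lid.png

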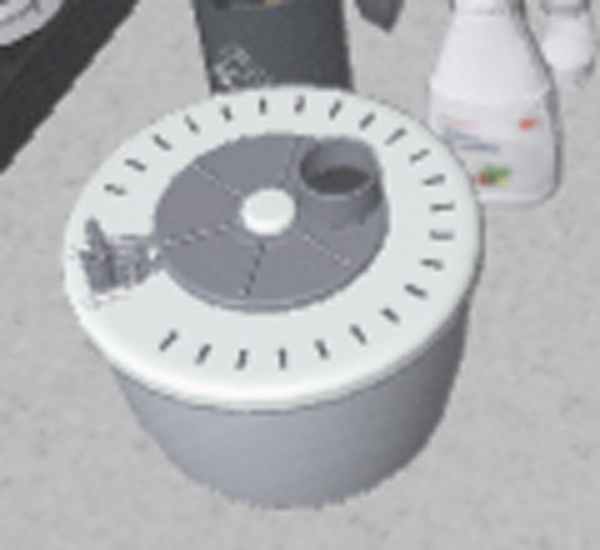

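View pics/w0.png

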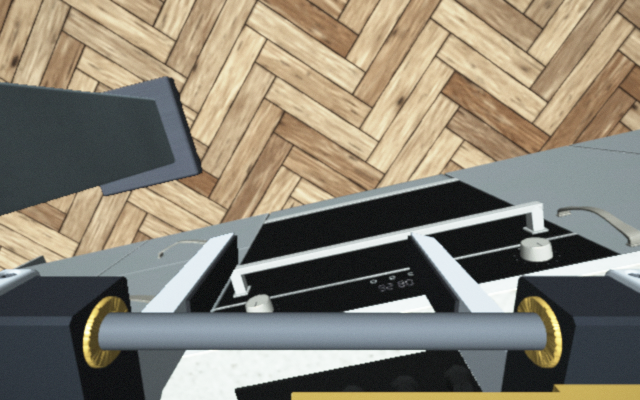

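The crop shows the hub at about (268,208), the cup mouth at (340,165) and the tab at (95,255), with the lock on the left. The wrist view shows only the floor and oven.

```bash
python3 - <<'E'
from h import *
s=pickle.load(open("pics/top0.pkl","rb"))
f=lambda x,y:(190+x/5-.4,135+y/5-.4)
h=ray(s,f(268,206),172);c=ray(s,f(340,165),188);t=ray(s,f(93,228),186)
print(h,c,t,c-h,t-h)
im=s["pixels"];g=im[135:245,190:310].astype(int)
hsv=cv2.cvtColor(im,cv2.COLOR_RGB2HSV);m=((hsv[:,:,1]<40)&(hsv[:,:,2]>215)).astype(np.uint8)[135:245,190:310]
k=max(cv2.findContours(m,cv2.RETR_EXTERNAL,cv2.CHAIN_APPROX_NONE)[0],key=len)[:,0]
P=np.array([ray(s,(x+190,y+135),154)[:2] for x,y in cv2.convexHull(k)[:,0]])
A=np.c_[2*P,np.ones(len(P))];q=np.linalg.lstsq(A,(P**2).sum(1),rcond=None)[0];print(q[:2],np.sqrt(q[2]+q[:2]@q[:2]))
E
```

```text
[522.33322041 182.5714694  172.        ] [553.54473776 151.24668708 188.        ] [460.05482106 256.39936288 186.        ] [ 31.21151734 -31.32478232  16.        ] [-62.27839935  73.82789348  14.        ]
[514.7708218  180.63274856] 117.17283782323463
```

```bash
python3 - <<'E'
from h import *
s=pickle.load(open("pics/top0.pkl","rb"))
for n,p,z in [("crock base",(245,153),0),("bottle base",(290,173),0),("bottle top at",(287,127),200),("cabinet?",(120,20),450),("stove edge",(150,205),0)]: print(n,ray(s,p,z).round())
# crock top height guess: pixel of utensil tops at the x of the crock base
b=ray(s,(245,153),0)
for z in (100,200,250,300,350): print(z,proj(s,[b[0]+20,b[1],z]).round())
E
```

```text
crock base [750. 320.   0.]
bottle base [725. 137.   0.]
bottle top at [729. 140. 200.]
cabinet? [705. 635. 450.]
stove edge [431. 487.   0.]
100 [244. 128.]
200 [241. 104.]
250 [239.  91.]
300 [237.  78.]
350 [235.  63.]
```

Request:
jog_arm:
  moves:
    - [0,[0,0,-0.02],[0,0,-0.114]]
    - [0,[0,0,-0.02],[0,0,-0.114]]
    - [0,[0,0,-0.02],[0,0,0]]

```text
t: 0.45
tool_pos: [146.7, 632.9, 287.6]
orientation: [[-1.0, -0.002, -0.0], [-0.002, 1.0, -0.001], [0.0, -0.001, -1.0]]
wrist_force: [0.0, 0.0, -0.7]
grip_width: 73.4
```

Request:
jog_arm:
  moves:
    - [0,[-0.0295,-0.0322,-0.001],[0,0,0]]
    - [0,[-0.0295,-0.0322,-0.001],[0,0,0]]
    - [0,[-0.0295,-0.0322,-0.001],[0,0,0]]
    - [0,[-0.0295,-0.0322,-0.001],[0,0,0]]
    - [0,[-0.0295,-0.0322,-0.001],[0,0,0]]
    - [0,[-0.0295,-0.0322,-0.001],[0,0,0]]
    - [0,[-0.0295,-0.0322,-0.001],[0,0,0]]
    - [0,[-0.0295,-0.0322,-0.001],[0,0,0]]
    - [0,[-0.0295,-0.0322,-0.001],[0,0,0]]
    - [0,[-0.0295,-0.0322,-0.001],[0,0,0]]
    - [0,[-0.0295,-0.0322,-0.001],[0,0,0]]
    - [0,[-0.0295,-0.0322,-0.001],[0,0,0]]
    - [0,[-0.0295,-0.0322,-0.001],[0,0,0]]
    - [0,[-0.0295,-0.0322,-0.001],[0,0,0]]
    - [0,[0,0,0],[0,0,0]]

```text
t: 1.95
tool_pos: [562.2, 178.9, 300.9]
orientation: [[-1.0, 0.005, -0.0], [0.005, 1.0, -0.001], [0.0, -0.001, -1.0]]
wrist_force: [-0.1, 0.4, 0.1]
grip_width: 0.6
```

```bash
python3 - <<'E'
from h import *
from plant import optics,readout
print(readout.get_state()["tool_pos"])
w=optics.snapshot("wrist");pickle.dump(w,open("pics/w1.pkl","wb"));cv2.imwrite("pics/w1.png",w["pixels"][:,:,::-1])
for p in [(520,182,154),(520,182,172)]: print(proj(w,p))
E
```

```text
[562.21109468 178.85640999 300.88868547]
[326.05113491 150.85683173]
[326.22895449 152.92316055]
```

View pics/w1.png

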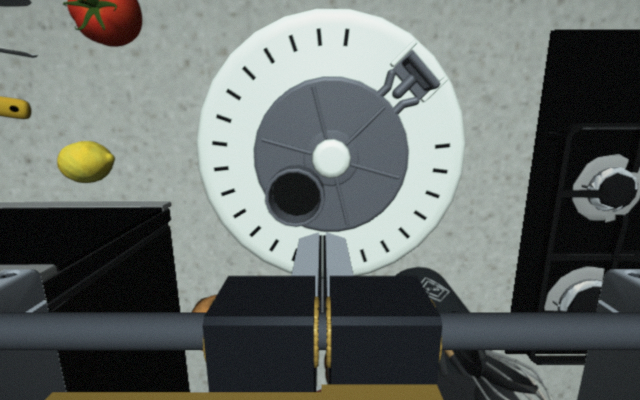

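The wrist view shows the whole lid: hub at (332,157), cup mouth at (295,193), lock tab near (420,68) and fingertips at (323,237).

```bash
python3 - <<'E'
from h import *
w=pickle.load(open("pics/w1.pkl","rb"));im=w["pixels"][:,:,::-1]
a=cv2.resize(im[30:120,360:460],None,fx=6,fy=6,interpolation=cv2.INTER_CUBIC)
b=cv2.resize(im[160:235,250:350],None,fx=4,fy=4,interpolation=cv2.INTER_CUBIC)[:,:200*2]
out=np.zeros((600,600,3),np.uint8);out[:540]=a; cv2.imwrite("pics/tab.png",a)
g=cv2.cvtColor(im,cv2.COLOR_BGR2GRAY)
# hub
def big(m,pt):
    n,l,st,c=cv2.connectedComponentsWithStats(m.astype(np.uint8)); i=l[pt[1],pt[0]]; return (l==i).astype(np.uint8),st[i]
def circ(m,z,hull=True):
    k=max(cv2.findContours(m,cv2.RETR_EXTERNAL,cv2.CHAIN_APPROX_NONE)[0],key=len)
    P=np.array([ray(w,p,z)[:2] for p in k[:,0]]); return P,k
def fit(P):
    for _ in range(4):
        q=np.linalg.lstsq(np.c_[2*P,np.ones(len(P))],(P**2).sum(1),rcond=None)[0];r=np.sqrt(q[2]+q[:2]@q[:2])
        d=np.abs(np.linalg.norm(P-q[:2],axis=1)-r);P=P[d<max(1.5,2*np.median(d))]
    return q[:2].round(1),r.round(1),len(P),d.mean().round(2)
m,st=big(g>170,(332,157));print("hub",st,fit(circ(m,171)[0]))
m,st=big(g<45,(295,193));print("cup inside",st);P,k=circ(m,188);print(fit(P),cv2.fitEllipse(k))
hsv=cv2.cvtColor(im,cv2.COLOR_BGR2HSV)
m,st=big((g>205),(230,150));P,k=circ(m,154);h=P;print("lid",st,fit(P))
m=cv2.morphologyEx(((g<150)&(g>60)).astype(np.uint8),cv2.MORPH_OPEN,np.ones((15,15)));m,st=big(m,(300,140));P,k=circ(m,164)
s=np.array([p for p,kk in zip(P,k[:,0]) if not(kk[0]<325 and kk[1]>160) and not (kk[0]>370 and kk[1]<110)]);print("wheel",st,fit(s))
E
```

```text
hub [ 313  139   37   36 1024] (array([523.5, 185.9]), np.float64(14.7), 100, np.float64(0.23))
cup inside [ 269  173   51   43 1668]
(array([551.1, 156.6]), np.float64(18.2), 108, np.float64(0.83)) ((294.2772521972656, 193.72396850585938), (40.993263244628906, 50.274532318115234), 97.83209991455078)
lid [  198     9   265   262 28964] (array([520.3, 184.9]), np.float64(112.9), 747, np.float64(3.3))
wheel [  254    77   154   155 15368] (array([525.3, 185.8]), np.float64(65.6), 313, np.float64(0.21))
```

View pics/tab.png

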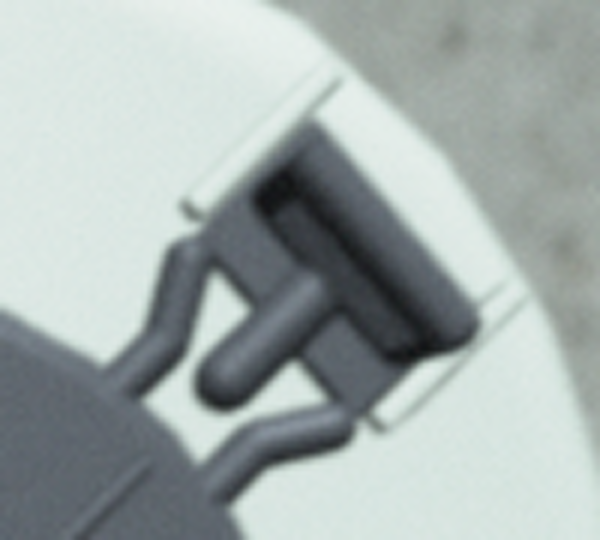

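The crop shows the tab's top edge running from about (310,130) to (470,330), with the bolt pointing down-left between the lugs.

```bash
python3 - <<'E'
from h import *
w=pickle.load(open("pics/w1.pkl","rb"))
f=lambda x,y:(360+x/6-.4,30+y/6-.4)
C=np.array([524.5,186])
t=ray(w,f(388,232),186)[:2];d=t-C;print("tab",t,np.linalg.norm(d),np.degrees(np.arctan2(d[1],d[0])))
e=ray(w,f(475,318),186)-ray(w,f(318,122),186);print("edge",np.linalg.norm(e),np.degrees(np.arctan2(e[1],e[0])))
b=ray(w,f(310,290),164)-ray(w,f(218,388),164);print("bolt",np.degrees(np.arctan2(b[1],b[0])), ray(w,f(218,388),164)[:2]-C)
c=np.array([551.1,156.6])-C;print("cup",np.linalg.norm(c),np.degrees(np.arctan2(-c[1],-c[0])))
print("tips",[ray(w,p,279) for p in [(323,235),]])
E
```

```text
tab [456.49589537 254.97181279] 96.85901716251301 134.5952232196556
edge 30.998138546873896 42.479939670836615
bolt 136.68686439217512 [-51.02247452  53.23269134]
cup 39.64744632381765 132.13759477388825
tips [array([554.22959266, 179.16693079, 279.        ])]
```

Request:
jog_arm:
  moves:
    - [0,[0.023,0.0158,0.0177],[0,0,0]]
    - [0,[0.023,0.0158,0.0177],[0,0,0]]
    - [0,[0.023,0.0158,0.0177],[0,0,0]]
    - [0,[0.023,0.0158,0.0177],[0,0,0]]
    - [0,[0,0,0],[0,0,0.133]]
    - [0,[0,0,0],[0,0,0.133]]
    - [0,[0,0,0],[0,0,0.133]]
    - [0,[0,0,0],[0,0,0.133]]
    - [0,[0,0,0],[0,0,0.133]]
    - [0,[0,0,0],[0,0,0.133]]
    - [0,[0,0,0],[0,0,0]]
    - [0,[0,0,0],[0,0,0]]

```text
t: 3.2
tool_pos: [467.1, 246.3, 230.6]
orientation: [[-0.701, 0.713, -0.0], [0.713, 0.701, 0.0], [0.0, -0.0, -1.0]]
wrist_force: [0.8, 0.7, 0.9]
grip_width: 0.3
```

```bash
cat >> h.py <<'E'
C=np.array([524.5,186.,0]);U=np.array([-.695,.719,0])
def where(C=C,tgt=None):
    from plant import readout
    s=readout.get_state();p=s["tool_pos"];R=s["orientation"];d=p-C
    print("t",round(s["t"],2),"pos",p.round(1),"rad",round(d@U,1),"lat",round(d@np.array([U[1],-U[0],0]),1),"xang",np.degrees(np.arctan2(R[1,0],R[0,0])).round(2),"F",s["wrist_force"].round(2),"Fu",round(s["wrist_force"]@U,2),"j6",s["qpos"][5].round(2))
    if tgt is not None: print("tool shift mm",(R.T@(np.array(tgt)-p)).round(1))
E
python3 -c "
from h import *
where(tgt=[*(C+78*U)[:2],193])"
```

```text
t 3.2 pos [467.1 246.3 230.6] rad 83.3 lat 0.6 xang 134.52 F [0.77 0.7  0.94] Fu -0.04 j6 -0.51
tool shift mm [-5.3 -0.7 37.6]
```

Request:
jog_arm:
  moves:
    - [0,[-0.0055,-0.0007,0],[0,0,0.008]]
    - [0,[0,0,0.0125],[0,0,0]]
    - [0,[0,0,0.0125],[0,0,0]]
    - [0,[0,0,0.0125],[0,0,0]]
    - [0,[0,0,0],[0,0,0]]
    - [0,[0,0,0],[0,0,0]]

```text
t: 3.8
tool_pos: [470.9, 241.2, 192.4]
orientation: [[-0.693, 0.721, -0.001], [0.721, 0.693, -0.0], [0.001, -0.001, -1.0]]
wrist_force: [-0.1, -0.0, -0.1]
grip_width: 0.7
```

```bash
python3 -c "
from h import *
where()"
```

```text
t 3.8 pos [470.9 241.2 192.4] rad 76.9 lat -0.2 xang 133.83 F [-0.12 -0.01 -0.13] Fu 0.08 j6 -0.51
```

Request:
jog_arm:
  moves:
    - [0,[0.004,0,0],[0,0,0]]
    - [0,[0.004,0,0],[0,0,0]]
    - [0,[0.002,0,0],[0,0,0]]
    - [0,[0.002,0,0],[0,0,0]]
    - [0,[0.002,0,0],[0,0,0]]
    - [0,[0.002,0,0],[0,0,0]]

```text
t: 4.4
tool_pos: [460.4, 253.0, 193.6]
orientation: [[-0.693, 0.721, 0.001], [0.721, 0.693, 0.0], [-0.001, 0.001, -1.0]]
wrist_force: [0.6, -0.2, 1.5]
grip_width: 0.8
```

```bash
python3 -c "
from h import *
where()"
```

```text
t 4.4 pos [460.4 253.  193.6] rad 92.7 lat 0.4 xang 133.83 F [ 0.63 -0.22  1.54] Fu -0.6 j6 -0.48
```

Request:
jog_arm:
  moves:
    - [0,[0.002,0,0],[0,0,0]]
    - [0,[0.002,0,0],[0,0,0]]
    - [0,[0.002,0,0],[0,0,0]]
    - [0,[0.001,0,0],[0,0,0]]

```text
t: 4.8
tool_pos: [455.1, 258.0, 193.1]
orientation: [[-0.693, 0.721, -0.0], [0.721, 0.693, 0.0], [0.0, -0.0, -1.0]]
wrist_force: [1.7, -0.7, 1.2]
grip_width: 0.7
```

```bash
python3 -c "
from h import *
where()"
```

```text
t 4.8 pos [455.1 258.  193.1] rad 100.0 lat 0.2 xang 133.84 F [ 1.72 -0.74  1.2 ] Fu -1.73 j6 -0.47
```

Contact at about 2 N, so I'll go on in 1 mm steps.

Request:
jog_arm:
  moves:
    - [0,[0.001,0,0],[0,0,0]]
    - [0,[0.001,0,0],[0,0,0]]
    - [0,[0.001,0,0],[0,0,0]]

```text
t: 5.1
tool_pos: [454.1, 259.1, 193.1]
orientation: [[-0.693, 0.721, 0.003], [0.721, 0.693, -0.003], [-0.004, 0.0, -1.0]]
wrist_force: [6.3, -6.4, -1.3]
grip_width: 0.3
```

```bash
python3 -c "
from h import *
where()
from plant import optics
w=optics.snapshot('wrist');pickle.dump(w,open('pics/w2.pkl','wb'));cv2.imwrite('pics/w2.png',w['pixels'][:,:,::-1])"
```

```text
t 5.1 pos [454.1 259.1 193.1] rad 101.5 lat 0.2 xang 133.85 F [ 6.33 -6.36 -1.26] Fu -8.98 j6 -0.46
```

View pics/w2.png

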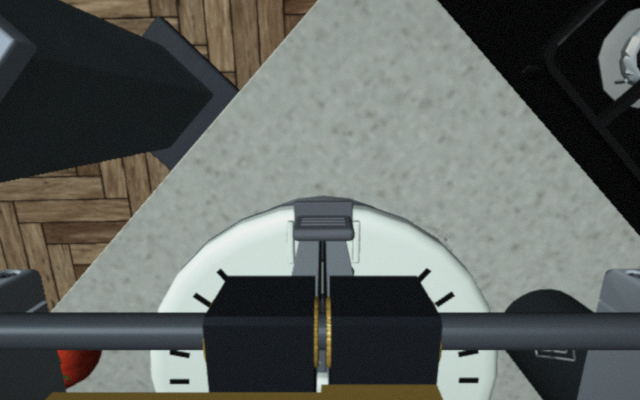

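The view shows the tab at the rim (325,220), against the end stop (force jumped to 9 N). I'll back off, rise, rotate and check.

Request:
jog_arm:
  moves:
    - [0,[-0.008,0,0],[0,0,0]]
    - [0,[-0.006,0,0],[0,0,0]]
    - [0,[0,0,-0.04],[0,0,0]]
    - [0,[-0.04,0,-0.04],[0,0,0]]
    - [0,[-0.04,0,-0.03],[0,0,0]]
    - [0,[-0.04,0,0],[0,0,0]]
    - [0,[0,0,0],[0,0,0]]
    - [0,[0,0,0],[0,0,0]]

```text
t: 5.95
tool_pos: [542.6, 166.2, 297.7]
orientation: [[-0.691, 0.722, -0.002], [0.722, 0.691, 0.001], [0.002, -0.001, -1.0]]
wrist_force: [-0.2, 0.3, 0.2]
grip_width: 0.7
```

```bash
cat > look.py <<'E'
import sys
from h import *
from plant import optics
n=sys.argv[1];w=optics.snapshot('wrist');pickle.dump(w,open(f'pics/{n}.pkl','wb'))
im=w["pixels"][:,:,::-1];cv2.imwrite(f'pics/{n}.png',im);g=cv2.cvtColor(im,cv2.COLOR_BGR2GRAY)
where()
def fit(P):
    for _ in range(4):
        q=np.linalg.lstsq(np.c_[2*P,np.ones(len(P))],(P**2).sum(1),rcond=None)[0];r=np.sqrt(q[2]+q[:2]@q[:2])
        d=np.abs(np.linalg.norm(P-q[:2],axis=1)-r);P=P[d<max(1.5,2*np.median(d))]
    return q[:2].round(1),r.round(1),len(P)
def comp(m,name,z,rlo,rhi):
    for k in cv2.findContours(m.astype(np.uint8),cv2.RETR_LIST,cv2.CHAIN_APPROX_NONE)[0]:
        if len(k)<40: continue
        P=np.array([ray(w,p,z)[:2] for p in k[:,0]]);q=fit(P)
        if rlo<q[1]<rhi and np.linalg.norm(q[0]-C[:2])<90 and q[2]>.6*len(k): print(name,*q,"of",len(k),"angle",np.degrees(np.arctan2(*(q[0]-C[:2])[::-1])).round(1))
comp(g>170,"hub",171,13,16.5)
comp(g<45,"cup",188,16,23)
E
python3 look.py w3
```

```text
t 6.0 pos [542.1 166.9 297.5] rad -26.0 lat -0.7 xang 133.81 F [-1.13  0.82 -0.12] Fu 1.37 j6 -0.67
hub [523.7 185.9] 14.5 99 of 99 angle -172.9
```

View pics/w3.png

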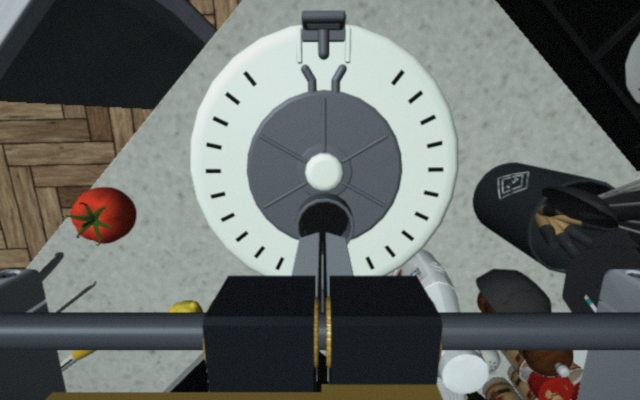

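The lock is out: the bolt tip at (324,57) is clear of the lugs at (309,67), and the hub position is unchanged. I'll enter the cup next.

Request:
jog_arm:
  moves:
    - [0,[-0.008,0.0004,0.02],[0,0,0]]
    - [0,[-0.008,0.0003,0.025],[0,0,0]]
    - [0,[0,0,0.02],[0,0,0]]
    - [0,[0,0,0],[0,0,0]]
    - [0,[0,0,0],[0,0,0]]
    - [0,[0,0,0],[0,0,0]]

```text
t: 6.6
tool_pos: [554.7, 156.3, 235.0]
orientation: [[-0.693, 0.721, 0.002], [0.721, 0.693, 0.0], [-0.001, 0.002, -1.0]]
wrist_force: [-0.2, 1.1, -0.3]
grip_width: 0.2
```

```bash
python3 look.py w4; python3 -c "
from h import *
where(tgt=[*(C-42*U)[:2],196])
w=pickle.load(open('pics/w3.pkl','rb'));d=ray(w,(324,15),186)-C;print('tab rad',d@U,d[:2])
im=pickle.load(open('pics/w4.pkl','rb'))['pixels'][:,:,::-1];cv2.imwrite('pics/w4c.png',cv2.resize(im[130:290,240:410],None,fx=3,fy=3))
print(np.array([[round(1e3*0.04*0,1)]]))
a=np.radians(10*np.arange(36)+5);print(np.c_[7.32*np.sin(a),-7.32*np.cos(a)].round(1).tolist())"
```

```text
t 6.65 pos [554.8 156.2 235.2] rad -42.5 lat 1.1 xang 133.87 F [-0.35 -0.37  0.06] Fu -0.03 j6 -0.69
hub [523.8 185.8] 14.3 127 of 127 angle -164.1
t 6.65 pos [554.8 156.2 235.2] rad -42.5 lat 1.1 xang 133.87 F [-0.35 -0.37  0.06] Fu -0.03 j6 -0.69
tool shift mm [ 0.6 -1.2 39.2]
tab rad 114.36387976984952 [-78.75765619  82.93088834]
[[0.]]
[[0.6, -7.3], [1.9, -7.1], [3.1, -6.6], [4.2, -6.0], [5.2, -5.2], [6.0, -4.2], [6.6, -3.1], [7.1, -1.9], [7.3, -0.6], [7.3, 0.6], [7.1, 1.9], [6.6, 3.1], [6.0, 4.2], [5.2, 5.2], [4.2, 6.0], [3.1, 6.6], [1.9, 7.1], [0.6, 7.3], [-0.6, 7.3], [-1.9, 7.1], [-3.1, 6.6], [-4.2, 6.0], [-5.2, 5.2], [-6.0, 4.2], [-6.6, 3.1], [-7.1, 1.9], [-7.3, 0.6], [-7.3, -0.6], [-7.1, -1.9], [-6.6, -3.1], [-6.0, -4.2], [-5.2, -5.2], [-4.2, -6.0], [-3.1, -6.6], [-1.9, -7.1], [-0.6, -7.3]]
```

View pics/w4c.png

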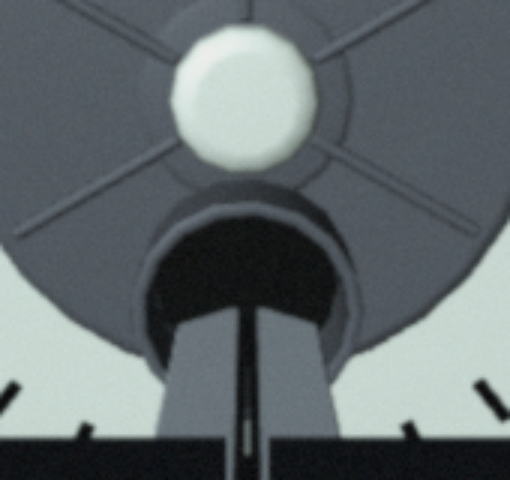

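Tips (centre 249) are lined up over the cup (centre 247), and the tab radius reads 114.4, so it is released. I'll descend, then turn.

Request:
jog_arm:
  moves:
    - [0,[0.0005,-0.001,0.014],[0,0,0]]
    - [0,[0,0,0.013],[0,0,0]]
    - [0,[0,0,0.012],[0,0,0]]
    - [0,[0,0,0],[0,0,0]]
    - [0,[0,0,0],[0,0,0]]

```text
t: 7.15
tool_pos: [553.0, 155.2, 193.8]
orientation: [[-0.692, 0.721, -0.001], [0.721, 0.692, -0.0], [0.001, -0.001, -1.0]]
wrist_force: [-0.3, -0.1, -0.6]
grip_width: 0.7
```

```bash
python3 -c "
from h import *
where()"
```

```text
t 7.15 pos [553.  155.2 193.8] rad -41.9 lat -0.9 xang 133.83 F [-0.32 -0.14 -0.61] Fu 0.12 j6 -0.69
```

Request:
jog_arm:
  moves:
    - [0,[0.0006,-0.0073,0],[0,0,0]]
    - [0,[0.0019,-0.0071,0],[0,0,0]]
    - [0,[0.0031,-0.0066,0],[0,0,0]]
    - [0,[0.0042,-0.006,0],[0,0,0]]
    - [0,[0.0052,-0.0052,0],[0,0,0]]
    - [0,[0.006,-0.0042,0],[0,0,0]]
    - [0,[0.0066,-0.0031,0],[0,0,0]]
    - [0,[0.0071,-0.0019,0],[0,0,0]]
    - [0,[0.0073,-0.0006,0],[0,0,0]]

```text
t: 8.05
tool_pos: [495.3, 157.4, 195.2]
orientation: [[-0.692, 0.722, 0.006], [0.722, 0.692, 0.002], [-0.003, 0.006, -1.0]]
wrist_force: [9.7, 2.7, -2.0]
grip_width: 0.5
```

```bash
python3 look.py w5
```

```text
t 8.1 pos [494.3 157.8 195.3] rad 0.7 lat -41.3 xang 133.86 F [5.7  2.77 0.04] Fu -1.97 j6 -0.68
hub [522.7 186.3] 14.7 144 of 144 angle 170.5
```

View pics/w5.png

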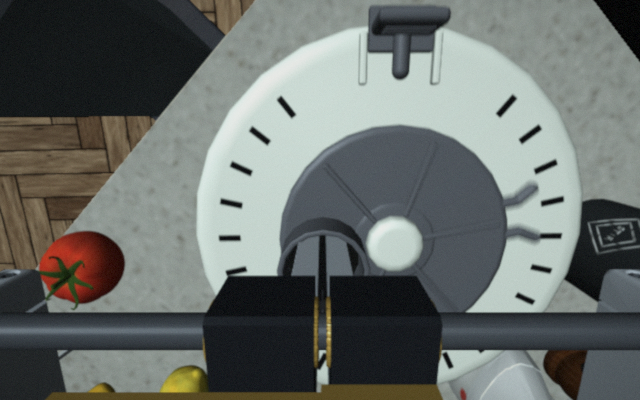

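The wheel has turned about 85°. I'll let it settle and read the static force.

Request:
jog_arm:
  moves:
    - [0,[0,0,0],[0,0,0]]
    - [0,[0,0,0],[0,0,0]]

```text
t: 8.3
tool_pos: [494.5, 157.4, 195.2]
orientation: [[-0.693, 0.721, 0.003], [0.721, 0.693, 0.001], [-0.001, 0.003, -1.0]]
wrist_force: [3.7, 2.9, 0.4]
grip_width: 0.4
```

```bash
python3 look.py w6; python3 -c "
from h import *
for n in ('w5','w6'):
  w=pickle.load(open(f'pics/{n}.pkl','rb'));g=cv2.cvtColor(w['pixels'],cv2.COLOR_RGB2GRAY);K,R,t=cam(w);print(-R.T@t)
  # lid rim right-hand/left edge at row 200, lid bright mask extents
  m=(g>205);print([ (np.flatnonzero(m[r,150:600])[[0,-1]]+150).tolist() for r in (120,180,220)])
"
```

```text
t 8.35 pos [494.6 157.3 195.2] rad 0.2 lat -41.5 xang 133.84 F [4.46 3.11 0.19] Fu -0.86 j6 -0.68
hub [523.1 186. ] 14.7 145 of 145 angle 180.0
[445.07354699 208.45879234 352.5041393 ]
[[225, 486], [201, 294], [198, 394]]
[444.77808491 208.44695417 352.6186267 ]
[[228, 495], [203, 507], [199, 280]]
```

Request:
jog_arm:
  moves:
    - [0,[0,0.002,0],[0,0,0]]
    - [0,[0,0,0],[0,0,0]]
    - [0,[0,0,0],[0,0,0]]

```text
t: 8.65
tool_pos: [495.0, 157.8, 194.3]
orientation: [[-0.693, 0.721, -0.001], [0.721, 0.693, -0.001], [0.0, -0.001, -1.0]]
wrist_force: [0.2, 0.6, 0.7]
grip_width: 0.8
```

```bash
python3 look.py w7;  python3 -c "
from h import *
w=pickle.load(open('pics/w7.pkl','rb'));im=w['pixels'][:,:,::-1]
cv2.imwrite('pics/w7c.png',cv2.resize(im[200:290,260:440],None,fx=4,fy=4))
for a in range(0,360,5):
  for r,z,c in ((67,164,(0,0,255)),(21,188,(0,255,0))):
    o=C+(np.array([-.719,-.695,0])*42 if r==21 else 0)
    p=proj(w,o+[r*np.cos(np.radians(a)),r*np.sin(np.radians(a)),z]);cv2.circle(im:=im.copy(),tuple(int(v) for v in p.round()),1,c,-1)
cv2.imwrite('pics/w7o.png',cv2.resize(im[100:290,240:540],None,fx=2.5,fy=2.5))
"
```

```text
t 8.7 pos [495.1 157.8 194.4] rad 0.2 lat -40.7 xang 133.84 F [0.87 0.08 0.01] Fu -0.55 j6 -0.67
hub [523.1 185.9] 14.7 145 of 145 angle -175.9
```

View pics/w7o.png

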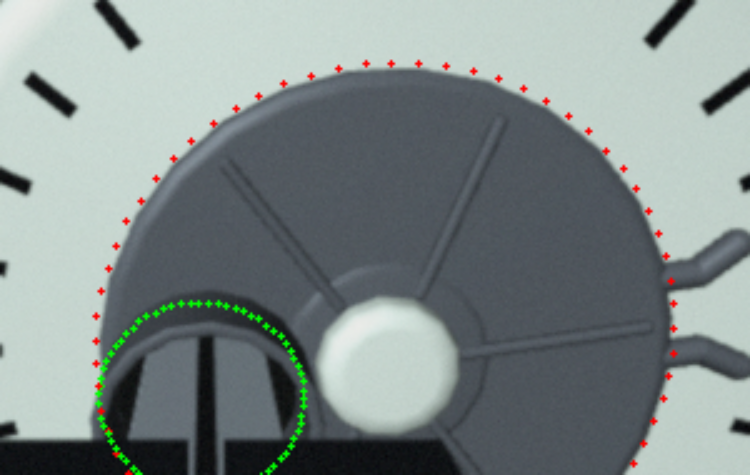

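The overlay shows the wheel within about 1 mm of prediction and the fingers centred in the cup, with force near zero. I'll continue with a 40 mm circle.

Request:
jog_arm:
  moves:
    - [0,[0.0069,0.0006,0],[0,0,0]]
    - [0,[0.0067,0.0018,0],[0,0,0]]
    - [0,[0.0063,0.0029,0],[0,0,0]]
    - [0,[0.0057,0.004,0],[0,0,0]]
    - [0,[0.0049,0.0049,0],[0,0,0]]

```text
t: 9.2
tool_pos: [484.6, 190.2, 194.6]
orientation: [[-0.693, 0.721, 0.001], [0.721, 0.693, -0.001], [-0.001, 0.0, -1.0]]
wrist_force: [2.0, -2.3, -0.9]
grip_width: 0.3
```

```bash
python3 -c "
from h import *
where()"
```

```text
t 9.2 pos [484.6 190.2 194.6] rad 30.8 lat -25.8 xang 133.85 F [ 2.01 -2.33 -0.9 ] Fu -3.08 j6 -0.61
```

Request:
jog_arm:
  moves:
    - [0,[0.004,0.0057,0],[0,0,0]]
    - [0,[0.0029,0.0063,0],[0,0,0]]
    - [0,[0.0018,0.0067,0],[0,0,0]]
    - [0,[0.0006,0.0069,0],[0,0,0]]
    - [0,[0,0,0],[0,0,0]]

```text
t: 9.7
tool_pos: [496.6, 215.1, 194.2]
orientation: [[-0.693, 0.721, -0.001], [0.721, 0.693, 0.001], [0.001, -0.0, -1.0]]
wrist_force: [-0.3, -0.6, -0.8]
grip_width: 0.5
```

```bash
python3 look.py w8
```

```text
t 9.75 pos [496.5 214.8 194.3] rad 40.2 lat -0.1 xang 133.86 F [0.08 0.33 0.06] Fu 0.19 j6 -0.57
```

Request:
jog_arm:
  moves:
    - [0,[-0.0006,0.0069,0],[0,0,0]]
    - [0,[-0.0018,0.0067,0],[0,0,0]]
    - [0,[-0.0029,0.0063,0],[0,0,0]]
    - [0,[-0.004,0.0057,0],[0,0,0]]
    - [0,[-0.0049,0.0049,0],[0,0,0]]
    - [0,[-0.0057,0.004,0],[0,0,0]]
    - [0,[-0.0063,0.0029,0],[0,0,0]]
    - [0,[-0.0067,0.0018,0],[0,0,0]]
    - [0,[-0.0069,0.0006,0],[0,0,0]]

```text
t: 10.65
tool_pos: [553.5, 213.2, 194.7]
orientation: [[-0.693, 0.721, 0.001], [0.721, 0.693, 0.001], [0.0, 0.001, -1.0]]
wrist_force: [-2.2, 1.9, -0.6]
grip_width: 0.4
```

```bash
python3 look.py w9
```

```text
t 10.7 pos [554.1 212.3 194.8] rad -1.7 lat 39.6 xang 133.8 F [-0.    0.05 -0.84] Fu 0.04 j6 -0.59
hub [523.9 185.8] 14.3 141 of 141 angle -161.6
cup [551.9 216.5] 19.7 295 of 405 angle 48.1
```

Request:
jog_arm:
  moves:
    - [0,[-0.0069,-0.0006,0],[0,0,0]]
    - [0,[-0.0067,-0.0018,0],[0,0,0]]
    - [0,[-0.0063,-0.0029,0],[0,0,0]]
    - [0,[-0.0057,-0.004,0],[0,0,0]]
    - [0,[-0.0049,-0.0049,0],[0,0,0]]
    - [0,[-0.004,-0.0057,0],[0,0,0]]
    - [0,[-0.0029,-0.0063,0],[0,0,0]]
    - [0,[-0.0018,-0.0067,0],[0,0,0]]
    - [0,[-0.0006,-0.0069,0],[0,0,0]]

```text
t: 11.6
tool_pos: [551.6, 156.1, 194.7]
orientation: [[-0.692, 0.721, 0.001], [0.721, 0.692, -0.0], [-0.001, 0.001, -1.0]]
wrist_force: [1.3, 1.6, -0.1]
grip_width: 0.2
```

```bash
python3 look.py w10
```

```text
t 11.65 pos [551.  155.5 194.6] rad -40.3 lat -2.1 xang 133.82 F [1.05 0.28 0.43] Fu -0.53 j6 -0.69
hub [523.2 185.6] 14.3 155 of 155 angle -162.9
```

One turn done with low forces and the hub still in place. Second turn now.

Request:
jog_arm:
  moves:
    - [0,[0.0006,-0.0069,0],[0,0,0]]
    - [0,[0.0018,-0.0067,0],[0,0,0]]
    - [0,[0.0029,-0.0063,0],[0,0,0]]
    - [0,[0.004,-0.0057,0],[0,0,0]]
    - [0,[0.0049,-0.0049,0],[0,0,0]]
    - [0,[0.0057,-0.004,0],[0,0,0]]
    - [0,[0.0063,-0.0029,0],[0,0,0]]
    - [0,[0.0067,-0.0018,0],[0,0,0]]
    - [0,[0.0069,-0.0006,0],[0,0,0]]
    - [0,[0.0069,0.0006,0],[0,0,0]]
    - [0,[0.0067,0.0018,0],[0,0,0]]
    - [0,[0.0063,0.0029,0],[0,0,0]]
    - [0,[0.0057,0.004,0],[0,0,0]]
    - [0,[0.0049,0.0049,0],[0,0,0]]
    - [0,[0.004,0.0057,0],[0,0,0]]
    - [0,[0.0029,0.0063,0],[0,0,0]]
    - [0,[0.0018,0.0067,0],[0,0,0]]
    - [0,[0.0006,0.0069,0],[0,0,0]]

```text
t: 13.45
tool_pos: [496.4, 214.8, 194.3]
orientation: [[-0.693, 0.721, -0.002], [0.721, 0.693, 0.0], [0.001, -0.001, -1.0]]
wrist_force: [-0.1, -2.1, 0.2]
grip_width: 0.4
```

```bash
python3 look.py w11
```

```text
t 13.5 pos [496.8 215.4 194.3] rad 40.3 lat 0.5 xang 133.85 F [ 0.15 -0.18  0.54] Fu -0.23 j6 -0.57
```

Request:
jog_arm:
  moves:
    - [0,[-0.0006,0.0069,0],[0,0,0]]
    - [0,[-0.0018,0.0067,0],[0,0,0]]
    - [0,[-0.0029,0.0063,0],[0,0,0]]
    - [0,[-0.004,0.0057,0],[0,0,0]]
    - [0,[-0.0049,0.0049,0],[0,0,0]]
    - [0,[-0.0057,0.004,0],[0,0,0]]
    - [0,[-0.0063,0.0029,0],[0,0,0]]
    - [0,[-0.0067,0.0018,0],[0,0,0]]
    - [0,[-0.0069,0.0006,0],[0,0,0]]
    - [0,[-0.0069,-0.0006,0],[0,0,0]]
    - [0,[-0.0067,-0.0018,0],[0,0,0]]
    - [0,[-0.0063,-0.0029,0],[0,0,0]]
    - [0,[-0.0057,-0.004,0],[0,0,0]]
    - [0,[-0.0049,-0.0049,0],[0,0,0]]
    - [0,[-0.004,-0.0057,0],[0,0,0]]
    - [0,[-0.0029,-0.0063,0],[0,0,0]]
    - [0,[-0.0018,-0.0067,0],[0,0,0]]
    - [0,[-0.0006,-0.0069,0],[0,0,0]]

```text
t: 15.3
tool_pos: [551.6, 156.2, 194.7]
orientation: [[-0.692, 0.721, 0.001], [0.721, 0.692, -0.0], [-0.001, 0.001, -1.0]]
wrist_force: [2.7, 1.3, -0.3]
grip_width: 0.4
```

```bash
python3 look.py w12
```

```text
t 15.35 pos [550.9 155.5 194.6] rad -40.3 lat -2.2 xang 133.82 F [ 1.09 -0.05  0.  ] Fu -0.8 j6 -0.69
hub [523.2 185.6] 14.3 154 of 154 angle -162.9
```

The wheel lags the finger by the play in the cup. I'll nudge it 4 mm more, lift out and measure.

Request:
jog_arm:
  moves:
    - [0,[-0.0002,-0.002,0],[0,0,0]]
    - [0,[0.0002,-0.002,0],[0,0,0]]
    - [0,[0,0,0],[0,0,0]]

```text
t: 15.65
tool_pos: [548.6, 153.8, 194.6]
orientation: [[-0.693, 0.721, -0.0], [0.721, 0.693, -0.0], [-0.0, -0.0, -1.0]]
wrist_force: [0.8, 0.4, 0.2]
grip_width: 0.4
```

```bash
python3 look.py w13
```

```text
t 15.7 pos [548.7 153.9 194.5] rad -39.9 lat -5.0 xang 133.84 F [1.91 0.03 0.16] Fu -1.3 j6 -0.69
hub [523.7 185.9] 14.4 154 of 154 angle -172.9
```

Request:
jog_arm:
  moves:
    - [0,[0,0.002,0],[0,0,0]]
    - [0,[0,0.002,-0.02],[0,0,0]]
    - [0,[0,0,-0.035],[0,0,0]]
    - [0,[0.008,0,-0.035],[0,0,0]]
    - [0,[0.008,0,-0.013],[0,0,0]]
    - [0,[0,0,0],[0,0,0]]
    - [0,[0,0,0],[0,0,0]]

```text
t: 16.4
tool_pos: [539.9, 168.4, 295.8]
orientation: [[-0.693, 0.721, -0.002], [0.721, 0.693, -0.0], [0.001, -0.002, -1.0]]
wrist_force: [-0.2, 0.3, -0.1]
grip_width: 0.4
```

```bash
python3 look.py w14; python3 - <<'E'
from h import *
def lugs(n):
    w=pickle.load(open(f"pics/{n}.pkl","rb"));g=cv2.cvtColor(w["pixels"],cv2.COLOR_RGB2GRAY)
    # sample ring radius 70..76 at z=163 vs world angle
    a=np.arange(60,210,.25);v=[]
    for t in a:
        e=np.array([np.cos(np.radians(t)),np.sin(np.radians(t)),0]); q=[]
        for r in (71,73,75):
            p=proj(w,np.array([523.9,185.9,162])+r*e); q.append(cv2.getRectSubPix(g,(1,1),(float(p[0]),float(p[1])))[0,0])
        v.append(np.mean(q))
    v=np.array(v);d=v<150;i=np.flatnonzero(np.diff(d.astype(int)));print(n,a[i])
for n in("w1","w3","w14"):lugs(n)
E
```

```text
t 16.45 pos [539.7 168.2 295.1] rad -23.3 lat -1.5 xang 133.84 F [-0.2  -0.61  0.26] Fu -0.3 j6 -0.66
hub [523.6 185.7] 14.5 99 of 99 angle -161.6
w1 [122.75 128.25 130.25 136.   138.   143.75]
w3 [122.5  128.   138.   143.75]
w14 [120.   125.75 135.75 141.25]
```

The lugs sit at 130.75° against 133.1° when parked, so the wheel is 0.04 rad past two full turns and within the lock's 0.1 rad. Next I'll go outside the tab.

Request:
jog_arm:
  moves:
    - [0,[0.04,0.0005,0],[0,0,0]]
    - [0,[0.04,0.0005,0],[0,0,0]]
    - [0,[0.04,0.0005,0],[0,0,0]]
    - [0,[0.037,0,0],[0,0,0]]
    - [0,[0,0,0.03],[0,0,0]]
    - [0,[0,0,0.03],[0,0,0]]
    - [0,[0,0,0],[0,0,0]]
    - [0,[0,0,0],[0,0,0]]

```text
t: 17.25
tool_pos: [432.4, 282.2, 236.3]
orientation: [[-0.692, 0.722, -0.003], [0.722, 0.692, -0.001], [0.001, -0.003, -1.0]]
wrist_force: [0.0, 0.2, 0.2]
grip_width: 0.5
```

```bash
python3 -c "
from h import *
where(tgt=[*(C+133*U)[:2],193])"
```

```text
t 17.25 pos [432.4 282.2 236.3] rad 133.2 lat 0.6 xang 133.81 F [0.02 0.16 0.16] Fu 0.11 j6 -0.41
tool shift mm [-0.2 -0.5 43.3]
```

Request:
jog_arm:
  moves:
    - [0,[0,-0.0005,0.015],[0,0,0]]
    - [0,[0,0,0.015],[0,0,0]]
    - [0,[0,0,0.012],[0,0,0]]
    - [0,[0,0,0],[0,0,0]]
    - [0,[-0.003,0,0],[0,0,0]]
    - [0,[-0.003,0,0],[0,0,0]]
    - [0,[-0.002,0,0],[0,0,0]]
    - [0,[-0.002,0,0],[0,0,0]]
    - [0,[-0.002,0,0],[0,0,0]]

```text
t: 18.15
tool_pos: [441.2, 273.7, 196.1]
orientation: [[-0.693, 0.721, 0.001], [0.721, 0.693, 0.001], [-0.0, 0.001, -1.0]]
wrist_force: [-0.7, 1.0, 1.6]
grip_width: 0.9
```

```bash
python3 -c "
from h import *
where()"
```

```text
t 18.15 pos [441.2 273.7 196.1] rad 120.9 lat 1.1 xang 133.83 F [-0.7   1.04  1.58] Fu 1.24 j6 -0.43
```

Request:
jog_arm:
  moves:
    - [0,[-0.002,0,0],[0,0,0]]
    - [0,[-0.002,0,0],[0,0,0]]
    - [0,[-0.0015,0,0],[0,0,0]]
    - [0,[-0.001,0,0],[0,0,0]]

```text
t: 18.55
tool_pos: [445.5, 268.8, 195.5]
orientation: [[-0.692, 0.721, 0.0], [0.721, 0.692, 0.0], [-0.0, 0.0, -1.0]]
wrist_force: [-0.5, 0.7, 0.5]
grip_width: 0.5
```

```bash
python3 -c "
from h import *
where()"
```

```text
t 18.55 pos [445.5 268.8 195.5] rad 114.5 lat 0.7 xang 133.83 F [-0.51  0.66  0.53] Fu 0.83 j6 -0.44
```

Request:
jog_arm:
  moves:
    - [0,[-0.001,0,0],[0,0,0]]
    - [0,[-0.001,0,0],[0,0,0]]
    - [0,[-0.001,0,0],[0,0,0]]

```text
t: 18.85
tool_pos: [447.5, 266.7, 195.5]
orientation: [[-0.693, 0.721, 0.0], [0.721, 0.693, 0.0], [0.0, 0.0, -1.0]]
wrist_force: [-0.6, 1.4, 1.5]
grip_width: 0.1
```

```bash
python3 -c "
from h import *
where()"
```

```text
t 18.85 pos [447.5 266.7 195.5] rad 111.6 lat 0.7 xang 133.83 F [-0.56  1.44  1.51] Fu 1.42 j6 -0.45
```

Request:
jog_arm:
  moves:
    - [0,[-0.001,0,0],[0,0,0]]
    - [0,[-0.001,0,0],[0,0,0]]

```text
t: 19.05
tool_pos: [448.8, 265.3, 195.5]
orientation: [[-0.693, 0.721, -0.0], [0.721, 0.693, 0.0], [0.0, 0.0, -1.0]]
wrist_force: [-1.7, 2.5, 1.9]
grip_width: 0.1
```

```bash
python3 -c "
from h import *
where()"
```

```text
t 19.05 pos [448.8 265.3 195.5] rad 109.6 lat 0.7 xang 133.83 F [-1.67  2.52  1.95] Fu 2.97 j6 -0.45
```

Request:
jog_arm:
  moves:
    - [0,[-0.001,0,0],[0,0,0]]

```text
t: 19.15
tool_pos: [449.4, 264.7, 195.6]
orientation: [[-0.693, 0.721, -0.0], [0.721, 0.693, 0.001], [0.001, 0.0, -1.0]]
wrist_force: [-3.3, 3.9, 1.5]
grip_width: 0.7
```

```bash
python3 -c "
from h import *
where()"
```

```text
t 19.15 pos [449.4 264.7 195.6] rad 108.8 lat 0.8 xang 133.83 F [-3.31  3.87  1.52] Fu 5.08 j6 -0.45
```

Request:
jog_arm:
  moves:
    - [0,[-0.0007,0,0],[0,0,0]]

```text
t: 19.25
tool_pos: [449.5, 264.7, 195.6]
orientation: [[-0.692, 0.722, -0.002], [0.722, 0.692, 0.002], [0.002, 0.0, -1.0]]
wrist_force: [-4.5, 5.3, 3.4]
grip_width: 0.5
```

```bash
python3 -c "
from h import *
where()"
```

```text
t 19.25 pos [449.5 264.7 195.6] rad 108.7 lat 0.7 xang 133.82 F [-4.53  5.31  3.42] Fu 6.97 j6 -0.45
```

Hard stop at 108.7 mm, as expected for home. I'll back off, lift and check.

Request:
jog_arm:
  moves:
    - [0,[0.006,0,0],[0,0,0]]
    - [0,[0.008,0,0],[0,0,0]]
    - [0,[0,0,-0.04],[0,0,0]]
    - [0,[0,0,-0.045],[0,0,0]]
    - [0,[-0.045,0,-0.016],[0,0,0]]
    - [0,[-0.045,0,0],[0,0,0]]
    - [0,[-0.045,0,0],[0,0,0]]
    - [0,[-0.01,0,0],[0,0,0]]
    - [0,[0,0,0],[0,0,0]]
    - [0,[0,0,0],[0,0,0]]

```text
t: 20.25
tool_pos: [539.9, 170.3, 296.1]
orientation: [[-0.693, 0.721, -0.001], [0.721, 0.693, -0.0], [0.001, -0.001, -1.0]]
wrist_force: [-1.2, 0.8, -0.3]
grip_width: 0.8
```

```bash
python3 look.py w15; python3 - <<'E'
from h import *
def prof(n):
    w=pickle.load(open(f"pics/{n}.pkl","rb"));im=w["pixels"];g=cv2.cvtColor(im,cv2.COLOR_RGB2GRAY)
    O=np.array([523.9,185.9,0])
    gs=lambda P:(lambda p:float(cv2.getRectSubPix(g,(1,1),(float(p[0]),float(p[1])))[0,0]) if 0<p[0]<639 and 0<p[1]<399 else -1)(proj(w,P))
    e=lambda t:np.array([np.cos(np.radians(t)),np.sin(np.radians(t)),0])
    a=np.arange(100,170,.25);v=np.array([np.mean([gs(O+r*e(t)+[0,0,162]) for r in(71,73,75)]) for t in a])
    i=np.flatnonzero(np.diff((v<150).astype(int)))
    s=np.arange(85,130,.5);T=np.array([.73,.683,0])
    q=np.array([np.mean([gs(O+r*e(133.3)+T*k+[0,0,186]) for k in(-8,8)]) for r in s])
    j=np.flatnonzero(np.diff((q<150).astype(int)))
    print(n,"ring edges",a[i],"tab dark edges at z186",s[j])
for n in("w1","w3","w14","w15"):prof(n)
w=pickle.load(open("pics/w15.pkl","rb"));cv2.imwrite("pics/w15v.png",w["pixels"][:,:,::-1])
E
```

```text
t 20.3 pos [539.8 170.6 296.3] rad -21.7 lat 0.3 xang 133.91 F [ 0.19 -0.71 -0.  ] Fu -0.65 j6 -0.66
hub [523.8 185.8] 14.5 100 of 100 angle -164.1
cup [473.5 239.5] 19.6 62 of 93 angle 133.6
w1 ring edges [122.75 128.25 130.25 136.   138.   143.75] tab dark edges at z186 [98.]
w3 ring edges [122.5  128.   138.   143.75] tab dark edges at z186 [ 96.5 117.5 123.5]
w14 ring edges [120.   125.75 135.75 141.25] tab dark edges at z186 [ 96.5 118.  126. ]
w15 ring edges [121.   126.5  130.   142.25] tab dark edges at z186 [100.5 111.5 115.  127.5]
```

View pics/w15v.png

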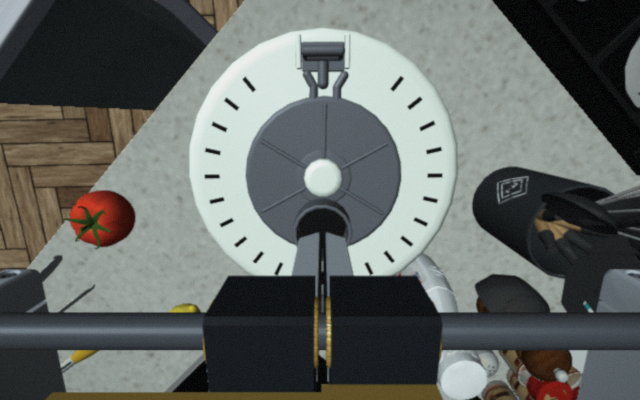

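The view shows the bolt at (322,75) between the lugs. The numbers say the wheel is still about 1.4° past parked and the slide about 2.5 mm short, with the bolt jammed on one lug. I'll nudge the cup back about 1 mm and push again.

Request:
jog_arm:
  moves:
    - [0,[-0.01,-0.0015,0.02],[0,0,0]]
    - [0,[-0.0095,-0.001,0.02],[0,0,0]]
    - [0,[0,0,0.02],[0,0,0]]
    - [0,[0,0,0],[0,0,0]]
    - [0,[0,0,0],[0,0,0]]

```text
t: 20.8
tool_pos: [551.8, 154.8, 236.9]
orientation: [[-0.694, 0.72, -0.0], [0.72, 0.694, -0.0], [0.0, -0.0, -1.0]]
wrist_force: [-1.2, -0.8, 0.4]
grip_width: 0.6
```

```bash
cat > ring.py <<'E'
import sys
from h import *
def prof(n):
    w=pickle.load(open(f"pics/{n}.pkl","rb"));g=cv2.cvtColor(w["pixels"],cv2.COLOR_RGB2GRAY);O=np.array([523.9,185.9,0])
    def gs(P):
        p=proj(w,P);return float(cv2.getRectSubPix(g,(1,1),(float(p[0]),float(p[1])))[0,0]) if 0<p[0]<639 and 0<p[1]<399 else -1
    e=lambda t:np.array([np.cos(np.radians(t)),np.sin(np.radians(t)),0])
    a=np.arange(110,155,.25);v=np.array([np.mean([gs(O+r*e(t)+[0,0,162]) for r in(71,73,75)]) for t in a])
    s=np.arange(60,130,.5);T=np.array([.73,.683,0])
    q=np.array([np.mean([gs(O+r*e(133.3)+T*k+[0,0,186]) for k in(-8,8)]) for r in s])
    b=np.array([gs(O+r*e(133.3)+[0,0,163]) for r in s])
    E=lambda x,y:x[np.flatnonzero(np.diff((y<150).astype(int)))]
    print(n,"ring",E(a,v),"tab",E(s,q),"bolt radial",E(s,b))
for n in sys.argv[1:]:prof(n)
E
python3 look.py w16; python3 ring.py w1 w4 w12 w13 w16
python3 -c "
from h import *
where(tgt=[*(C-41*U-2.2*np.array([.719,.695,0]))[:2],196])"
```

```text
t 20.85 pos [552.4 154.7 237.7] rad -41.9 lat -1.7 xang 133.91 F [-0.86 -0.13  0.5 ] Fu 0.5 j6 -0.69
hub [523.9 185.8] 14.4 126 of 126 angle -161.6
w1 ring [122.75 128.25 130.25 136.   138.   143.75] tab [70. 78. 98.] bolt radial [ 65.   70.5 105. ]
w4 ring [122.25 128.   137.75 143.75] tab [72.5 89. ] bolt radial [65.  87.5]
w12 ring [127.25 132.5  143.   148.5 ] tab [60. 74. 76. 79.] bolt radial [65. 86.]
w13 ring [120.   125.75 135.5  141.25] tab [76.  79.5] bolt radial [64.5 86.5]
w16 ring [120.75 126.5  129.75 142.25] tab [75. 77.] bolt radial [64.5 69.5]
t 20.85 pos [552.4 154.7 237.7] rad -41.9 lat -1.7 xang 133.91 F [-0.86 -0.13  0.5 ] Fu 0.5 j6 -0.69
tool shift mm [ 1.  -0.6 41.7]
```

```bash
python3 ring.py w3 w14 w15; python3 - <<'E'
from h import *
# sub-pixel: intensities along radial, tab outer edge & bolt tip, same viewpoint pair
O=np.array([523.9,185.9,0]);e=np.array([np.cos(np.radians(133.3)),np.sin(np.radians(133.3)),0]);T=np.array([e[1],-e[0],0])
for n in("w1","w3","w14","w15"):
    w=pickle.load(open(f"pics/{n}.pkl","rb"));g=cv2.cvtColor(w["pixels"],cv2.COLOR_RGB2GRAY)
    for z,R,ks in((186,np.arange(86,124,1.),(-10,10)),(163,np.arange(64,94,1.),(0,))):
        print(n,z,int(R[0]),[int(np.mean([cv2.getRectSubPix(g,(1,1),tuple(map(float,proj(w,O+r*e+k*T+[0,0,z]))))[0,0] for k in ks])) for r in R])
E
```

```text
w3 ring [122.5  128.   138.   143.75] tab [ 74.5  96.5 117.5 123.5] bolt radial [ 65.  88. 124.]
w14 ring [120.   125.75 135.75 141.25] tab [ 72.   77.   78.5  96.5 118.  126. ] bolt radial [ 64.5  88.  124. ]
w15 ring [121.   126.5  130.   142.25] tab [ 74.   75.   77.   80.5 100.5 111.5 115.  127.5] bolt radial [ 65.  70. 105.]
w1 186 86 [74, 45, 44, 49, 53, 40, 34, 43, 64, 84, 95, 101, 124, 187, 224, 229, 229, 231, 231, 222, 197, 170, 163, 161, 163, 163, 163, 164, 164, 163, 162, 161, 159, 158, 158, 161, 163, 164]
w1 163 64 [109, 136, 195, 224, 225, 224, 189, 104, 50, 56, 74, 95, 103, 108, 106, 107, 107, 108, 108, 107, 105, 105, 105, 107, 107, 106, 105, 104, 92, 71]
w3 186 86 [221, 221, 220, 221, 221, 221, 221, 221, 221, 221, 204, 98, 74, 95, 97, 98, 98, 96, 81, 42, 51, 51, 55, 35, 30, 45, 66, 83, 97, 100, 97, 121, 153, 155, 155, 153, 152, 151]
w3 163 64 [104, 132, 196, 220, 221, 222, 222, 223, 221, 221, 222, 222, 223, 222, 221, 222, 222, 221, 222, 222, 222, 221, 222, 218, 166, 61, 41, 54, 71, 86]
w14 186 86 [220, 220, 222, 221, 222, 221, 219, 221, 221, 219, 217, 130, 68, 96, 95, 96, 97, 97, 83, 49, 51, 52, 55, 33, 34, 49, 69, 86, 97, 98, 97, 114, 146, 154, 154, 154, 154, 150]
w14 163 64 [109, 157, 216, 221, 221, 221, 221, 221, 221, 221, 220, 221, 221, 220, 220, 221, 221, 221, 220, 221, 221, 221, 221, 220, 161, 54, 42, 56, 73, 88]
w15 186 86 [96, 97, 78, 46, 52, 47, 32, 46, 69, 85, 100, 104, 96, 94, 104, 156, 217, 225, 227, 227, 228, 226, 223, 195, 161, 153, 151, 151, 152, 152, 149, 151, 150, 154, 154, 154, 154, 153]
w15 163 64 [105, 140, 201, 221, 222, 219, 186, 70, 44, 60, 79, 92, 98, 99, 99, 97, 97, 97, 96, 97, 95, 95, 95, 94, 97, 95, 94, 85, 55, 49]
```

Same-viewpoint comparison shows the bolt tip and tab each moved 18.0 mm, so the lock is fully home. The wheel's offset of about 0.026 rad is close to the bolt's play of about 0.021 rad in the lugs, so no nudge is needed. I'll lift clear and hand in.

Request:
jog_arm:
  moves:
    - [0,[0,0,-0.04],[0,0,0]]
    - [0,[0,0,-0.04],[0,0,0]]
    - [0,[0,0,0],[0,0,0]]
    - [0,[0,0,0],[0,0,0]]
    - [0,[0,0,0],[0,0,0]]

```text
t: 21.35
tool_pos: [551.9, 154.0, 315.9]
orientation: [[-0.693, 0.721, -0.001], [0.721, 0.693, -0.0], [0.001, -0.001, -1.0]]
wrist_force: [-0.1, -0.2, 0.4]
grip_width: 0.3
```

```bash
python3 -c "
from h import *
from plant import order,optics
a=pickle.load(open('pics/top0.pkl','rb'))['pixels'].astype(int);b=optics.snapshot('top')['pixels'].astype(int)
d=np.abs(a-b).max(2)>40
for n,(x0,y0,x1,y1) in dict(lid=(202,150,290,235),tomato=(288,258,322,292),lemon=(330,222,360,246),tongs=(335,272,460,340),peeler=(357,258,415,292),mug=(444,258,486,308)).items(): print(n,int(d[y0:y1,x0:x1].sum()))
where();print(order.sign_off())"
```

```text
lid 10
tomato 0
lemon 0
tongs 0
peeler 0
mug 0
t 21.4 pos [551.7 153.9 315.2] rad -42.0 lat -2.7 xang 133.85 F [ 0.38 -0.45 -0.48] Fu -0.58 j6 -0.69
the job is handed in; nothing more can be done
None
```

The job is handed in at about 21 s of the 72 s allowed. I pushed the lock slide out to its stop, turned the cup two full turns clockwise, and pushed the slide home.

- **Lock:** from the same viewpoint, the tab and bolt tip both moved back about 18 mm, so the bolt is fully home between the lugs. An earlier check suggested it was 2.5 mm short. That came from comparing different viewpoints, and the same-view comparison did not support it.
- **Wheel:** it rests about 0.026 rad past its parked angle, roughly the bolt's play in the lugs (about 0.021 rad). I left it there, so the cup is about 1 mm off its exact start.
- **Forces:** the sideways force touched about 9 N for a moment at the outward stop, and about 10 N once early in the first turn. Both are over the 8 N guide. I eased off after each, and the push home peaked at 7 N.
- **Spinner position:** the hub reads the same before and after to within 0.3 mm, though it shifted about 1 mm in the pictures during the 10 N contact.
- **Bystanders:** before-and-after top views show no change at the tomato, lemon, tongs, peeler or mug. The vinegar bottle was not compared, but the arm stayed well away from it. The gripper was above and clear of everything at hand-in.

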